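# Load the bar-tool steriliser and key in its programme

### The arm

A 7-joint arm with a two-finger parallel gripper is mounted at the origin on the work surface. World frame = base frame: x ahead of the robot, y to its left, z up, the work surface at z = 0. Lengths are in m, angles in degrees, forces in N, time in s.
With the tool pointing down it reaches from about 0.425 to 0.875 m from the base axis. Payload 4.7 kg.
Tool frame: the origin (TCP) lies on the centre line of the jaws, within the pads' length; the fingertips stand 17 mm ahead of it and the grasp point (between the pads) lies 2 mm behind it; z points along the fingers, y is the line along which they close (so a half turn about z gives the same grasp; the last joint's range is limited). The gripper opens to 87 mm and grips with 3 to 60 N. Pads are 19 mm wide; open, the fingers measure 117 mm over their backs; the gripper's body (75 mm by 190 mm) begins 51 mm behind the grasp point.
Start: joints at [-72.244, 18.392, -4.016, 83.108, 1.295, 78.541, -3.26], TCP at [0.19, 0.622, 0.2] pointing down, gripper open.
Joint ranges: [-163.93, 163.93], [-17.29, 119.83], [-79.2, 71.16], [3.27, 140.29], [-89.18, 269.18], [5.43, 117.66], [-154.24, 154.24]. Speed limits (degrees/s): [147.25, 147.25, 180, 180, 180, 180, 180].

### API

Orientations are given as [roll, pitch, yaw] about the fixed x, y, z axes, in that order (R = Rz(yaw) Ry(pitch) Rx(roll)).
In Python, from cell import env, read_camera gives the robot as it stands.
- The arm moves only by the shell command python3 -m jog 'ROWS' [FORCE]. ROWS is JSON, a list of rows, each a list of 5 numbers: the opening, from 0 (shut) to 1 (fully open), then the shift along the tool's x, y, z each as a share of 0.02 m, from -1 to 1, then the turn about the tool's z as a share of 45 degrees, from -1 to 1. In form: [[gripper, x, y, z, yaw], ...]. A call has 1 to 12 rows; each row shifts and turns the commanded pose from where the row before left it, along the tool's axes as they then stand; what a row does not reach is not made up. A row lasts 1/12 s, in which the tool goes at most 41.7 mm and 7.16 degrees, less where a joint would pass 70% of its speed; a pose out of reach is approached as far as the arm can. A call with a number of a shift or a turn outside -1 to 1 is refused whole. A call with a gripper value outside its range is refused whole. The fingers move at their own pace and stop on an object; FORCE is the grip in N (left out, the last holds). Time passes only in rows, so rows that do not move let the fingers close. It gives the time, the measured TCP pose, the force, the opening and the grip force at its end, in the units of the state.
- env.get_obs(): the state, without advancing time (a new reading comes with each control period).
- read_camera(name): name is "scene" or "top" or "wrist"; returns a dict with "color" (384x512x3 uint8, red, green, blue), "range_z" (384x512 float32, m along the optical axis (not along the pixel's ray), 0 where there is no reading), "mtx" (3x3 intrinsics, pixels), "world_from_camera" (4x4, takes a point from camera to world coordinates); the wrist camera has in their place "T_tool_cam" (4x4, takes a point from camera to tool coordinates, whose origin is the TCP and whose axes are the flange's). Camera axes: x right, y down, z forward; pixel columns grow to the right and rows downward; lengths in m; the calibration is good to about 2 mm. A picture is of the moment at which its call begins: read the wrist's pose just before it.
- env.sign_off(): hands the job in; it is judged then, once.
The state is a dict: "time_s": time; "qpos": joint angles; "joint_velocities": joint speeds; "effort": joint torques, N m; "tool_pos": TCP position; "tool_rot": TCP orientation; "force": force on the tool from outside, world axes, zero at the start; "wrist_torque": the same for the moment, N m; "grip_width": finger opening in m; "grasp_force": force on a finger pad.
Only numpy, scipy, OpenCV 4.12 (cv2) and the standard library are available. Lean on these libraries where they do the work, as an engineer would, in place of code of your own. Each camera call takes 0.05 s, during which the arm holds its last target. There are 200 camera calls.

### The job

Pull every long stirrer out of the oak stand and stand it, handle up, in a well of the steriliser. Only when all of them are in, press the keys one at a time, letting each come right up again: first the round key, then the square key, the square key again, and last the bar key; never press the cross-shaped cancel key. Leave the decanter, jug, glasses and stopper where they are.

Things in the scene. Friction and masses are not known exactly. Their poses are not given: they have to be found in the camera images.
- steriliser: Fixed steriliser, 200 (x) x 270 (y) mm; origin under its centre on the ledge, x away from the robot, z up. Near the robot (local x -100 to +40 mm) a deck 45 mm high carries four keys; behind it a tower (local x +39 to +101 mm), 125 mm high, has five open wells in a row along y, each 36 mm square inside, 49.8 mm apart, centres at local x = 70 mm, floors at z = 13 mm.
- well0 (a point): Centre of the mouth of the end well on the steriliser's local -y side (the other wells are evenly spaced between the two end wells), level with the tower's top, 125 mm above the ledge and 112 mm above the well floor; empty at the start.
- well4 (a point): Centre of the mouth of the end well on the steriliser's local +y side (the other wells are evenly spaced between the two end wells), level with the tower's top, 125 mm above the ledge and 112 mm above the well floor; empty at the start.
- round_key (a joint): Travel in m of the key whose cap is round, 28 mm across: 0 = up, 0.006 = fully down. A spring brings it back: 1.2 N to start it moving, 4.8 N fully down. It goes straight down.
- round_key_top (a point): Centre of the top of the key (round, 28 mm across), 10 mm proud of its black 54 mm square plate when up. The four white keys lie in one row along the steriliser's y, 60 mm apart, on its front deck, in any order; tops 59 mm above the ledge.
- square_key (a joint): Travel in m of the key whose cap is square, 26 x 26 mm: 0 = up, 0.006 = fully down. A spring brings it back: 1.2 N to start it moving, 4.8 N fully down. It goes straight down.
- square_key_top (a point): Centre of the top of the key (square, 26 x 26 mm), 10 mm proud of its black 54 mm square plate when up. The four white keys lie in one row along the steriliser's y, 60 mm apart, on its front deck, in any order; tops 59 mm above the ledge.
- bar_key (a joint): Travel in m of the key whose cap is a long bar, 46 mm (steriliser's x) by 14 mm: 0 = up, 0.006 = fully down. A spring brings it back: 1.2 N to start it moving, 4.8 N fully down. It goes straight down.
- bar_key_top (a point): Centre of the top of the key (a long bar, 46 mm (steriliser's x) by 14 mm), 10 mm proud of its black 54 mm square plate when up. The four white keys lie in one row along the steriliser's y, 60 mm apart, on its front deck, in any order; tops 59 mm above the ledge.
- cross_key (a joint): Travel in m of the key whose cap is a plus-shaped cross of two 34 x 10 mm arms: 0 = up, 0.006 = fully down. A spring brings it back: 1.2 N to start it moving, 4.8 N fully down. It goes straight down. This is the cancel key.
- cross_key_top (a point): Centre of the top of the key (a plus-shaped cross of two 34 x 10 mm arms), 10 mm proud of its black 54 mm square plate when up. The four white keys lie in one row along the steriliser's y, 60 mm apart, on its front deck, in any order; tops 59 mm above the ledge.
- stand: Loose dark oak block, 60 (x) x 225 (y) x 70 mm high, about 0.75 kg, with five sockets 14 mm square and 58 mm deep in a row along its y, 44 mm apart (middle one at the centre). Origin at the centre of its underside, z up. It can slide on the ledge.
- stirrer0: Long bar stirrer, 180 mm, about 90 g: a 10 mm round steel rod with an 18 mm round wooden handle on its top 45 mm. Origin at the foot of the rod (centre of its lower end), z along it towards the handle. At the start it stands handle up in a socket of the stand, its foot 12 mm above the ledge; it can lean up to 0.1 rad there. Three to five are present; all alike.
- stirrer1: Long bar stirrer, 180 mm, about 90 g: a 10 mm round steel rod with an 18 mm round wooden handle on its top 45 mm. Origin at the foot of the rod (centre of its lower end), z along it towards the handle. At the start it stands handle up in a socket of the stand, its foot 12 mm above the ledge; it can lean up to 0.1 rad there. Three to five are present; all alike.
- stirrer2: Long bar stirrer, 180 mm, about 90 g: a 10 mm round steel rod with an 18 mm round wooden handle on its top 45 mm. Origin at the foot of the rod (centre of its lower end), z along it towards the handle. At the start it stands handle up in a socket of the stand, its foot 12 mm above the ledge; it can lean up to 0.1 rad there. Three to five are present; all alike.
- stirrer3: Long bar stirrer, 180 mm, about 90 g: a 10 mm round steel rod with an 18 mm round wooden handle on its top 45 mm. Origin at the foot of the rod (centre of its lower end), z along it towards the handle. At the start it stands handle up in a socket of the stand, its foot 12 mm above the ledge; it can lean up to 0.1 rad there. Three to five are present; all alike.
- stirrer4: Long bar stirrer, 180 mm, about 90 g: a 10 mm round steel rod with an 18 mm round wooden handle on its top 45 mm. Origin at the foot of the rod (centre of its lower end), z along it towards the handle. At the start it stands handle up in a socket of the stand, its foot 12 mm above the ledge; it can lean up to 0.1 rad there. Three to five are present; all alike.
- decanter: Hexagonal glass decanter, 104 mm wide, 195 mm high; origin under its centre. Leave alone.
- jug: Cream ceramic jug, 112 mm across, 140 mm high, handle at its +y; origin under its centre. Leave alone.
- glass_a: Rocks glass, 82 mm across, 88 mm high, to the left of the steriliser; origin under its centre. Leave alone.
- glass_b: Rocks glass, like the other, beyond the gap between stand and steriliser; origin under its centre. Leave alone.
- stopper: Chrome stopper standing upright, 40 mm across, 62 mm high, between stand and steriliser; origin under its centre. Leave alone.
There are look-alikes about, which are no part of the job. Leave any turquoise look-alike of the stirrer2 alone.

How it is judged (in metres and radians):
On the way, in this order (a step that is already met when the one before it is completed fails the run):
1. every stirrer present stands in the steriliser, all keys up (z of stirrer0 in the frame of steriliser between 0.005 and 0.035 m and x of stirrer0 in the frame of steriliser between 0.05 and 0.09 m and y of stirrer0 in the frame of steriliser between -0.12 and 0.12 m and angle between each of stirrer0, stirrer1, stirrer2, stirrer3, stirrer4's own z axis and vertical below 0.5 rad and z of stirrer1 in the frame of steriliser between 0.005 and 0.035 m and x of stirrer1 in the frame of steriliser between 0.05 and 0.09 m and y of stirrer1 in the frame of steriliser between -0.12 and 0.12 m and z of stirrer2 in the frame of steriliser between 0.005 and 0.035 m and x of stirrer2 in the frame of steriliser between 0.05 and 0.09 m and y of stirrer2 in the frame of steriliser between -0.12 and 0.12 m and z of stirrer3 in the frame of steriliser between 0.005 and 0.035 m and x of stirrer3 in the frame of steriliser between 0.05 and 0.09 m and y of stirrer3 in the frame of steriliser between -0.12 and 0.12 m and z of stirrer4 in the frame of steriliser between 0.005 and 0.035 m and x of stirrer4 in the frame of steriliser between 0.05 and 0.09 m and y of stirrer4 in the frame of steriliser between -0.12 and 0.12 m and value of joint each of round_key, square_key, bar_key, cross_key below 0.0015 m), for 0.2 s.
2. round key pressed (value of joint round_key above 0.004 m), for 0.05 s.
3. square key pressed, the round one up again (value of joint square_key above 0.004 m and value of joint round_key below 0.0015 m), for 0.05 s.
4. square key up again (value of joint square_key below 0.0015 m), for 0.05 s.
5. square key pressed a second time (value of joint square_key above 0.004 m), for 0.05 s.
6. bar key pressed, the square one up again (value of joint bar_key above 0.004 m and value of joint square_key below 0.0015 m), for 0.05 s.
At the end, for the whole second after the job is handed in: Every stirrer present rests in a well of the steriliser, foot within 22 mm of the well's floor, handle up (leaning less than 0.5 rad); all four keys are up (within 1.5 mm); everything released and still. A key counts as pressed beyond 4 mm of its 6 mm (all of step 1 and linear speed of each of stirrer0, stirrer1, stirrer2, stirrer3, stirrer4 below 0.03 m/s); the robot touches nothing.
It fails at once if a key pressed (beyond 3 mm) while a stirrer is not in the steriliser (not ((z of stirrer0 in the frame of steriliser between 0.005 and 0.035 m and x of stirrer0 in the frame of steriliser between 0.05 and 0.09 m and y of stirrer0 in the frame of steriliser between -0.12 and 0.12 m and angle between stirrer0's own z axis and vertical below 0.5 rad) and (z of stirrer1 in the frame of steriliser between 0.005 and 0.035 m and x of stirrer1 in the frame of steriliser between 0.05 and 0.09 m and y of stirrer1 in the frame of steriliser between -0.12 and 0.12 m and angle between stirrer1's own z axis and vertical below 0.5 rad) and (z of stirrer2 in the frame of steriliser between 0.005 and 0.035 m and x of stirrer2 in the frame of steriliser between 0.05 and 0.09 m and y of stirrer2 in the frame of steriliser between -0.12 and 0.12 m and angle between stirrer2's own z axis and vertical below 0.5 rad) and (z of stirrer3 in the frame of steriliser between 0.005 and 0.035 m and x of stirrer3 in the frame of steriliser between 0.05 and 0.09 m and y of stirrer3 in the frame of steriliser between -0.12 and 0.12 m and angle between stirrer3's own z axis and vertical below 0.5 rad) and (z of stirrer4 in the frame of steriliser between 0.005 and 0.035 m and x of stirrer4 in the frame of steriliser between 0.05 and 0.09 m and y of stirrer4 in the frame of steriliser between -0.12 and 0.12 m and angle between stirrer4's own z axis and vertical below 0.5 rad)) and value of joint any of round_key, square_key, bar_key, cross_key above 0.003 m).
It fails at once if the cross key pressed (beyond 3 mm) (value of joint cross_key above 0.003 m).
It fails at once if two keys down at once (value of joint each of round_key, square_key above 0.003 m or value of joint each of round_key, bar_key above 0.003 m or value of joint each of round_key, cross_key above 0.003 m or value of joint each of square_key, bar_key above 0.003 m or value of joint each of square_key, cross_key above 0.003 m or value of joint each of bar_key, cross_key above 0.003 m).
It fails at once if decanter, jug, a glass or the stopper moved over 30 mm or tipped over 0.4 rad (distance of any of decanter, jug, glass_a, glass_b, stopper from where it was at the start of the episode above 0.03 m or angle between any of decanter, jug, glass_a, glass_b, stopper's own z axis and vertical above 0.4 rad).
Of stirrer0, stirrer1, stirrer2, stirrer3, stirrer4 only 3 to 5 are there at a start; the rules pass over those that are not, and their reading is None.
At some moment in a run one of stand may be knocked a few centimetres aside while the robot is not near it.
It also fails if it takes over 210 s, if anything falls off the work surface, if the arm or the gripper's body presses on something with over 40 N, if the wrist force passes 120 N, or if a joint passes its speed limit or range.

## Working session

There is one attempt and no reset: what is moved stays moved. The work goes in short steps, Python scripts to look and compute and a shell command to move; the robot and the scene stay as the last step left them, time stands still between calls to the robot, and variables do not carry over. Pictures are saved under pics/ and viewed, at most 14 in all, crops included, and the job is handed in when it is done.

```bash
ls; mkdir -p pics
cat > h.py <<'E'
import numpy as np, cv2
from cell import env, read_camera
from scipy.spatial.transform import Rotation as R
def T_tool():
    o=env.get_obs(); T=np.eye(4); T[:3,:3]=R.from_euler('xyz',o['tool_rot'],degrees=True).as_matrix(); T[:3,3]=o['tool_pos']; return T
def cam(n):
    T=T_tool(); c=read_camera(n)
    W=c['world_from_camera'] if 'world_from_camera' in c else T@c['T_tool_cam']
    z=c['range_z']; v,u=np.mgrid[:384,:512]; K=c['mtx']
    P=np.stack([(u-K[0,2])/K[0,0]*z,(v-K[1,2])/K[1,1]*z,z],-1)@W[:3,:3].T+W[:3,3]
    P[z==0]=np.nan
    return c['color'],P,K,W
def save(img,f): cv2.imwrite(f,img[...,::-1])
E
python3 - <<'E'
from h import *
o=env.get_obs(); print({k:np.round(v,3) for k,v in o.items()})
for n in('scene','top'):
    c,P,K,W=cam(n); save(cv2.resize(c,(800,600),interpolation=cv2.INTER_CUBIC),f'pics/{n}0.png'); np.savez(f'{n}0.npz',c=c,P=P); print(n,W.round(3),K[0,0])
E
```

```text
pics
{'time_s': np.float64(0.0), 'qpos': array([-72.244,  18.437,  -4.015,  83.174,   1.296,  78.54 ,  -3.259]), 'joint_velocities': array([-0.038,  0.013, -0.046,  0.062,  0.002,  0.049,  0.008]), 'effort': array([-0.0000e+00, -4.9130e+01, -4.0400e-01, -3.1253e+01, -6.4000e-02,
        4.4000e-02,  0.0000e+00]), 'tool_pos': array([0.189, 0.621, 0.199]), 'tool_rot': array([-1.79894e+02,  7.00000e-03,  1.63055e+02]), 'force': array([-0.564,  0.026,  0.443]), 'wrist_torque': array([ 0.004, -0.011, -0.032]), 'grasp_force': np.float64(0.0), 'grip_width': np.float64(0.087)}
scene [[ 0.687  0.424 -0.59   1.159]
 [ 0.726 -0.399  0.56  -0.47 ]
 [ 0.002 -0.813 -0.582  0.65 ]
 [ 0.     0.     0.     1.   ]] 369.1261461111982
top [[ 0.004 -0.999  0.053  0.551]
 [-1.    -0.004 -0.007  0.058]
 [ 0.008 -0.053 -0.999  1.334]
 [ 0.     0.     0.     1.   ]] 405.03160827273445
```

View pics/scene0.png

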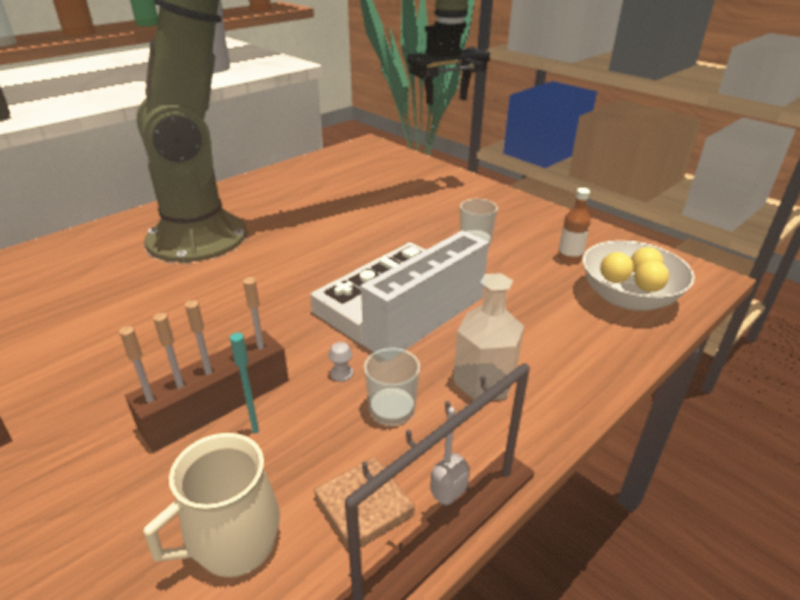

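View pics/top0.png

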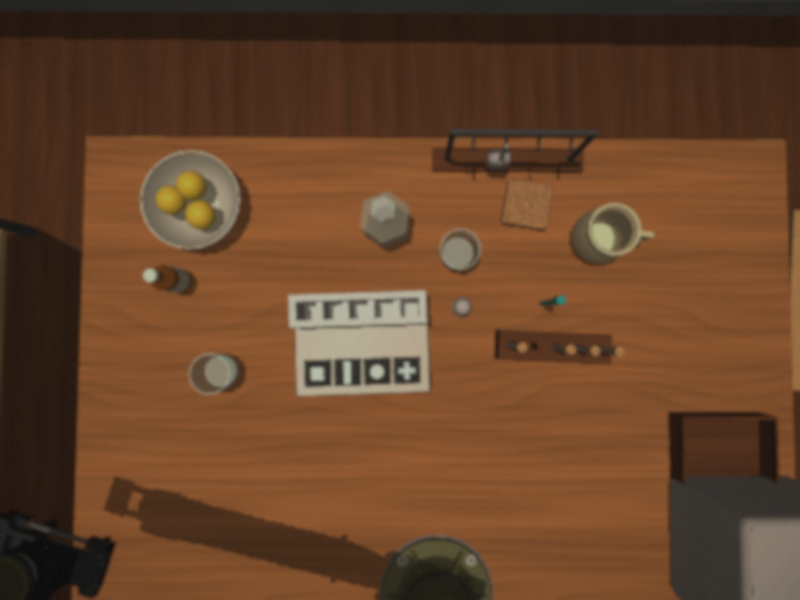

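Scene: four wooden-handled stirrers in the oak stand, with handles at (131,340), (164,328), (195,316) and (252,292). The turquoise look-alike at (238,345) stands outside the stand and gets left alone. In the top view the keys run from left (+y): square (317,373), bar (347,373), round (377,371), cross (407,370).

Run:
```python
import numpy as np, cv2
D=np.load('top0.npz');c,P=D['c'],D['P']
z=P[...,2]
def box(m):
    pts=P[m][:,:2].astype(np.float32); return len(pts),np.round(P[m].mean(0),4),cv2.minAreaRect(pts*1000)
roi=lambda x0,x1,y0,y1:(P[...,0]>x0)&(P[...,0]<x1)&(P[...,1]>y0)&(P[...,1]<y1)
# pixels in viewed image /1.5625
def at(u,v): u/=1.5625;v/=1.5625; return P[int(v),int(u)].round(3)
for n,u,v in [('sq',317,373),('bar',347,373),('rd',377,371),('cross',407,370),('h1',522,347),('h2',571,350),('h3',596,350),('h4',619,351),('tq',560,300),('stopper',461,306),('dec',384,205),('glB',460,250),('jug',615,225)]: print(n,at(u,v))
s=at(347,340);R=roi(s[0]-.2,s[0]+.2,s[1]-.22,s[1]+.2)
print('tower',box(R&(z>.118)&(z<.132)&roi(.4,.68,-.02,.3)))
print('deck',box(R&(z>.04)&(z<.065)&roi(.4,.68,-.02,.3)))
hsv=cv2.cvtColor(c,cv2.COLOR_RGB2HSV)
for f in('top0','scene0'):
    D=np.load(f+'.npz');c,P=D['c'],D['P'];z=P[...,2]
    m=(z>.13)&(z<.2)&roi(.4,.75,-.45,-.05)
    n,l,st,ce=cv2.connectedComponentsWithStats(m.astype(np.uint8))
    for i in range(1,n):
        if st[i,4]>5:
            q=P[l==i]; t=q[q[:,2]>q[:,2].max()-.012]; print(f,st[i,4],q.mean(0).round(4),'top',t.mean(0).round(4),c[l==i].mean(0).round())
    m=(z>.055)&(z<.08)&roi(.4,.75,-.45,-.05)&(c.max(-1)<110)
    print('stand',box(m))
```

```text
sq [0.455 0.241 0.061]
bar [0.455 0.179 0.056]
rd [0.458 0.119 0.059]
cross [0.462 0.06  0.06 ]
h1 [ 0.511 -0.148  0.195]
h2 [ 0.506 -0.235  0.194]
h3 [ 0.506 -0.281  0.191]
h4 [ 0.506 -0.324  0.189]
tq [ 0.596 -0.22   0.177]
stopper [ 0.59  -0.049  0.063]
dec [0.767 0.104 0.194]
glB [ 0.707 -0.05   0.013]
jug [ 0.758 -0.37   0.032]
tower (875, array([0.5819, 0.1559, 0.1249]), ((581.6911010742188, 156.15431213378906), (62.013553619384766, 262.76959228515625), 2.1283140182495117))
deck (3668, array([0.4825, 0.1521, 0.0471]), ((542.019775390625, 132.59413146972656), (258.7651672363281, 312.6180419921875), 2.139193534851074))
top0 157 [ 0.7141 -0.3428  0.1385] top [ 0.7127 -0.3404  0.1398] [143. 131.  96.]
top0 48 [ 0.598  -0.2179  0.1724] top [ 0.5978 -0.2199  0.1798] [64. 97. 80.]
top0 45 [ 0.5124 -0.1446  0.1863] top [ 0.5123 -0.1464  0.1923] [122.  87.  55.]
top0 52 [ 0.5088 -0.2319  0.1843] top [ 0.5083 -0.2337  0.1916] [116.  82.  52.]
top0 54 [ 0.5068 -0.2753  0.1812] top [ 0.5067 -0.2773  0.1916] [109.  78.  50.]
top0 59 [ 0.5055 -0.3191  0.1794] top [ 0.5046 -0.3211  0.1915] [111.  78.  49.]
stand (1270, array([ 0.5336, -0.2334,  0.0699]), ((611.3826904296875, -235.8203582763672), (272.6166076660156, 366.0245361328125), 0.5019747614860535))
scene0 175 [ 0.5153 -0.1474  0.1701] top [ 0.5141 -0.147   0.1905] [165. 122.  88.]
scene0 202 [ 0.5118 -0.2348  0.17  ] top [ 0.5106 -0.2344  0.1901] [161. 120.  86.]
scene0 215 [ 0.5103 -0.2784  0.1699] top [ 0.5092 -0.2781  0.1903] [163. 121.  87.]
scene0 235 [ 0.5085 -0.3221  0.1703] top [ 0.5069 -0.3218  0.1906] [163. 121.  87.]
scene0 190 [ 0.6016 -0.2213  0.1626] top [ 0.5999 -0.2204  0.1786] [ 87. 123. 107.]
scene0 628 [ 0.7081 -0.3293  0.1372] top [ 0.7082 -0.3295  0.1379] [233. 216. 174.]
stand (665, array([ 0.53  , -0.2467,  0.0647]), ((541.5138549804688, -235.904541015625), (119.9482650756836, 221.8446807861328), 0.25910624861717224))
```

```bash
python3 -m jog '[[0.5,0,0,-1,0.16],[0.5,-1,0,-1,0.16],[0.5,-1,0,-1,0.16],[0.5,-1,0,-1,0.16],[0.5,-1,0,-1,0.16]]'
```

```text
time_s: 0.52
tool_pos: [0.2554, 0.5757, 0.3]
tool_rot: [-180.0, 0.1, 126.9]
force: [0.8, 1.3, 0.3]
grip_width: 0.0614
grasp_force: 0.0
```

```bash
python3 -m jog '[[0.5,-1,0.5,0,0.137],[0.5,-1,0.5,0,0.137],[0.5,-1,0.5,0,0.137],[0.5,-1,0.5,0,0.137],[0.5,-1,0.5,0,0.137],[0.5,-1,0.5,0,0.137],[0.5,-1,0.5,0,0],[0.5,-1,0.5,0,0],[0.5,-1,0.5,0,0],[0.5,-1,0.5,0,0],[0.5,-1,0.5,0,0],[0.5,-1,0.5,0,0]]' | head -3
python3 -m jog '[[0.5,-1,0,0,0],[0.5,-1,0,0,0],[0.5,-1,0,0,0],[0.5,-1,0,0,0],[0.5,-1,0,0,0],[0.5,-1,0,0,0],[0.5,-1,0,0,0],[0.5,-1,0,0,0],[0.5,-1,0,0,0],[0.5,-1,0,0,0],[0.5,-1,0,0,0],[0.5,-1,0,0,0]]' | head -3
```

```text
time_s: 1.52
tool_pos: [0.4139, 0.368, 0.2995]
tool_rot: [-180.0, 0.0, 90.3]
time_s: 2.52
tool_pos: [0.4144, 0.1281, 0.2996]
tool_rot: [-180.0, 0.0, 90.3]
```

```bash
python3 -m jog '[[0.5,-1,0.4,0,0],[0.5,-1,0.4,0,0],[0.5,-1,0.4,0,0],[0.5,-1,0.4,0,0],[0.5,-1,0.4,0,0],[0.5,-1,0.4,0,0],[0.5,-1,0.4,0,0],[0.5,-1,0.4,0,0],[0.5,-1,0.4,0,0],[0.5,-1,0.4,0,0],[0.5,-1,0.4,0,0],[0.5,-1,0.4,0,0]]' | head -3
cat > st.py <<'E'
from h import *
# handles from scene camera: fit axis of each wooden handle
c,P,K,W=cam('scene'); z=P[...,2]
m=(z>.13)&(z<.40)&(P[...,0]>.4)&(P[...,0]<.66)&(P[...,1]>-.45)&(P[...,1]<.3)
i16=c.astype(int); m&=(i16[...,0]-i16[...,2]>35)
n,l,st,ce=cv2.connectedComponentsWithStats(m.astype(np.uint8))
for i in range(1,n):
    if st[i,4]>60:
        q=P[l==i]; A=np.c_[q[:,2]-.17,np.ones(len(q))]
        s,_,_,_=np.linalg.lstsq(A,q[:,:2],rcond=None)
        d=W[:2,3]-s[1]; d/=np.linalg.norm(d)
        print(st[i,4],ce[i].round(),'axis@.17',(s[1]-d*.0065).round(4),'slope',s[0].round(3),'z',q[:,2].min().round(3),q[:,2].max().round(3))
m=(z>.045)&(z<.08)&(P[...,0]>.4)&(P[...,0]<.66)&(P[...,1]>-.45)&(P[...,1]<-.02)&(c.max(-1)<90)
np.savez('s.npz',c=c,P=P)
E
python3 st.py
```

```text
time_s: 3.52
tool_pos: [0.5118, -0.1113, 0.2997]
tool_rot: [-180.0, -0.0, 90.3]
162 [161. 187.] axis@.17 [ 0.5098 -0.1446] slope [-0.028  0.007] z 0.131 0.195
178 [125. 202.] axis@.17 [ 0.5064 -0.2328] slope [-0.054  0.018] z 0.142 0.195
201 [105. 211.] axis@.17 [ 0.5043 -0.2765] slope [-0.046 -0.001] z 0.131 0.195
215 [ 84. 219.] axis@.17 [ 0.5023 -0.3205] slope [-0.047 -0.005] z 0.133 0.195
```

```bash
python3 -m jog '[[0.5,-1,-0.1,0,0],[0.5,-0.7,0,0,0],[0.5,0,0,1,0],[0.5,0,0,1,0],[0.5,0,0,1,0],[0.5,0,0,1,0],[0.5,0,0,1,0],[0.5,0,0,1,0],[0.5,0,0,0.5,0],[0,0,0,0,0],[0,0,0,0,0],[0,0,0,0,0]]' 25
python3 -m jog '[[0,0,0,0,0],[0,0,0,0,0],[0,0,0,0,0],[0,0,0,0,0]]' 25
```

```text
time_s: 4.57
tool_pos: [0.5107, -0.1446, 0.1711]
tool_rot: [179.9, 0.0, 90.3]
force: [-0.2, 0.6, -0.2]
grip_width: 0.0309
grasp_force: 0.0
time_s: 4.9
tool_pos: [0.5103, -0.1444, 0.1704]
tool_rot: [179.9, -0.0, 90.3]
force: [-0.1, 0.4, -0.3]
grip_width: 0.0055
grasp_force: 0.0
```

```bash
python3 st.py
python3 - <<'E'
from h import *
c=np.load('s.npz')['c']; save(cv2.resize(c[150:330,40:280],(800,600),interpolation=cv2.INTER_CUBIC),'pics/a.png')
print(env.get_obs()['grip_width'],env.get_obs()['time_s'])
E
```

```text
302 [170. 166.] axis@.17 [ 0.5169 -0.1442] slope [0.334 0.196] z 0.133 0.355
89 [142. 145.] axis@.17 [ 0.3044 -0.1943] slope [1.702 0.231] z 0.267 0.294
178 [125. 202.] axis@.17 [ 0.5063 -0.2328] slope [-0.062  0.031] z 0.143 0.194
201 [105. 211.] axis@.17 [ 0.5042 -0.2765] slope [-0.046 -0.001] z 0.13 0.195
216 [ 84. 220.] axis@.17 [ 0.5022 -0.3205] slope [-0.049 -0.009] z 0.13 0.195
0.003211490875223052 4.95
```

View pics/a.png

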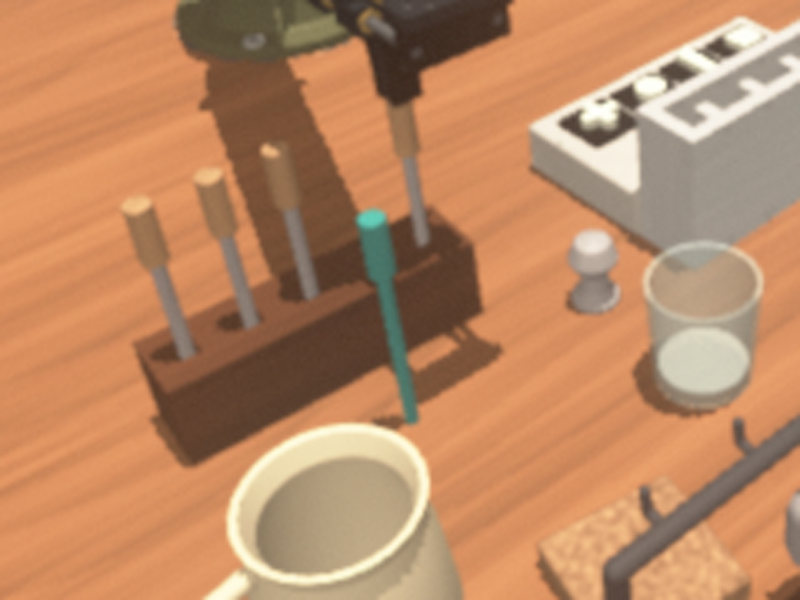

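The picture shows the stirrer's handle at (400,125) with the finger covering only its top, so it isn't gripped. I'll compare the depth there with the tool pose.

Run:
```python
from h import *
D=np.load('s.npz');c,P=D['c'],D['P']
x=P[...,0];
for v in range(158,200,3):
    print(v,[ (tuple(P[v,u].round(3)),tuple(c[v,u])) for u in (158,162,166)])
T=T_tool(); print(T.round(3))
_,_,K,W=cam('scene')
for d in(0,.017):
    p=T@[0,0,d,1]; q=np.linalg.inv(W)@p; print((K@(q[:3]/q[2])).round(1))
c,P,K,W=cam('wrist'); save(cv2.resize(c,(640,480)),'pics/w.png')
print(env.get_obs()['grip_width'])
```

```text
158 [((np.float64(0.57), np.float64(-0.17), np.float64(0.281)), (np.uint8(68), np.uint8(56), np.uint8(48))), ((np.float64(0.604), np.float64(-0.179), np.float64(0.299)), (np.uint8(64), np.uint8(51), np.uint8(44))), ((np.float64(0.605), np.float64(-0.172), np.float64(0.297)), (np.uint8(64), np.uint8(48), np.uint8(40)))]
161 [((np.float64(nan), np.float64(nan), np.float64(nan)), (np.uint8(78), np.uint8(65), np.uint8(58))), ((np.float64(0.605), np.float64(-0.181), np.float64(0.294)), (np.uint8(62), np.uint8(43), np.uint8(33))), ((np.float64(0.604), np.float64(-0.172), np.float64(0.29)), (np.uint8(63), np.uint8(45), np.uint8(35)))]
164 [((np.float64(0.529), np.float64(-0.152), np.float64(0.242)), (np.uint8(62), np.uint8(45), np.uint8(37))), ((np.float64(0.6), np.float64(-0.179), np.float64(0.285)), (np.uint8(62), np.uint8(44), np.uint8(37))), ((np.float64(0.596), np.float64(-0.169), np.float64(0.279)), (np.uint8(69), np.uint8(55), np.uint8(45)))]
167 [((np.float64(0.525), np.float64(-0.151), np.float64(0.232)), (np.uint8(60), np.uint8(44), np.uint8(32))), ((np.float64(0.598), np.float64(
[... 2925 characters left out ...]
64(-0.149), np.float64(0.156)), (np.uint8(155), np.uint8(116), np.uint8(83))), ((np.float64(0.325), np.float64(-0.04), np.float64(0.001)), (np.uint8(184), np.uint8(123), np.uint8(84)))]
197 [((np.float64(0.324), np.float64(-0.066), np.float64(0.002)), (np.uint8(204), np.uint8(135), np.uint8(91))), ((np.float64(0.514), np.float64(-0.148), np.float64(0.145)), (np.uint8(148), np.uint8(122), np.uint8(105))), ((np.float64(0.337), np.float64(-0.047), np.float64(0.0)), (np.uint8(214), np.uint8(141), np.uint8(94)))]
[[-0.005  1.     0.001  0.51 ]
 [ 1.     0.005  0.    -0.144]
 [ 0.     0.001 -1.     0.17 ]
 [ 0.     0.     0.     1.   ]]
[161.  186.7   1. ]
[162.1 192.7   1. ]
0.0010116606212452603
```

View pics/w.png

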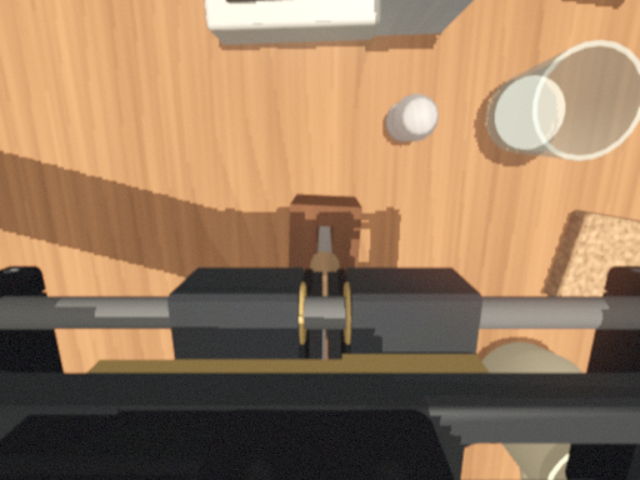

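Wrist view: the fingers are shut at (325,310) and the handle top lies beyond them at (325,262). I'll measure both in the tool frame.

Run:
```python
from h import *
T=T_tool();c,P,K,W=cam('wrist'); iT=np.linalg.inv(T)
Q=P@iT[:3,:3].T+iT[:3,3]
print((iT@W).round(3), K[0,0].round(1))
for v in range(176,296,6):
    print(v,[str((Q[v,u]*1000).round()) for u in (240,254,260,265,272)],c[v,260],c[v,272])
for z in(-.03,0,.017):
    q=np.linalg.inv(iT@W)@[0,0,z,1]; print(z,(K@(q[:3]/q[2])).round(1))
print(env.get_obs()['grip_width'])
```

```text
[[ 0.001 -0.968 -0.25   0.067]
 [ 1.     0.     0.001  0.   ]
 [-0.001 -0.25   0.968 -0.185]
 [ 0.     0.     0.     1.   ]] 278.1
176 ['[ 10. -20.  99.]', '[10. -6. 99.]', '[10.  1. 99.]', '[ 10.   6. 100.]', '[10. 13. 99.]'] [109  71  50] [113  74  54]
182 ['[  3. -20.  99.]', '[ -8.  -7. 152.]', '[  3.   1. 102.]', '[ -6.   7. 143.]', '[  3.  13. 100.]'] [132 122 112] [109  72  49]
188 ['[ -3. -20.  99.]', '[ -9.  -6. 122.]', '[ 3.  1. 73.]', '[ -9.   6. 123.]', '[ -3.  13. 100.]'] [133 123 113] [106  73  53]
194 ['[-10. -21. 100.]', '[-10.  -6. 100.]', '[ 3.  1. 53.]', '[-9.  6. 99.]', '[-9. 13. 99.]'] [132 123 116] [108  70  51]
200 ['[-16. -21. 100.]', '[-0. -5. 45.]', '[ 3.  1. 33.]', '[-16.   6. 100.]', '[-16.  14. 100.]'] [135 121 104] [104  73  52]
206 ['[-23. -21.  99.]', '[ 6. -4.  7.]', '[7. 1. 6.]', '[6. 4. 9.]', '[-23.  14. 100.]'] [146 114  85] [102  70  50]
212 ['[-30. -21.  99.]', '[ 5. -4. -4.]', '[ 7.  0. -7.]', '[ 5.  4. -4.]', '[-30.  14. 100.]'] [145 115  81] [102  70  46]
218 ['[  37.   -6. -103.]', '[  9.  -3. -26.]', '[  7.   0. -19.]', '[  9.   3. -26.]', '
[... 1110 characters left out ...]
72.]', '[  5.   6. -76.]'] [108  99  92] [34 32 34]
272 ['[  26.   -5. -116.]', '[ -0.  -2. -72.]', '[-88.   1.  77.]', '[  1.   3. -73.]', '[  4.   5. -79.]'] [122 107  98] [31 32 33]
278 ['[  25.   -5. -117.]', '[ -3.  -2. -72.]', '[-88.   1.  65.]', '[ -3.   3. -72.]', '[  1.   6. -79.]'] [127 112  99] [30 32 33]
284 ['[  22.   -5. -116.]', '[ -6.  -2. -72.]', '[-88.   1.  53.]', '[ -6.   3. -72.]', '[  23.    4. -117.]'] [130 114 104] [107  89  56]
290 ['[  23.   -5. -120.]', '[  23.   -1. -120.]', '[  24.    0. -121.]', '[  23.    2. -119.]', '[  24.    3. -121.]'] [136 110  65] [137 113  68]
-0.03 [259.3 234.8   1. ]
0 [259.3 217.6   1. ]
0.017 [259.3 210.    1. ]
0.0006442529365785075
```

```bash
python3 -m jog '[[0.5,0,0,0,0],[0.5,0,0,0,0],[0.5,0,0,0,0],[0.5,0,0,0,0],[0.5,0,0,0,0],[0.5,0,0,0,0],[0.5,0,0,0,0]]' | tail -2
python3 - <<'E'
from h import *
T=T_tool();c,P,K,W=cam('wrist'); iT=np.linalg.inv(T)
Q=(P@iT[:3,:3].T+iT[:3,3])*1000
m=(c.max(-1)<75)&(Q[...,2]<40)&(np.abs(Q[...,0])<25)
for a,b in((-70,-10),(-10,10),(10,70)):
    k=m&(Q[...,1]>a)&(Q[...,1]<b); q=Q[k]; print(a,b,len(q)); 
    for z in range(-120,40,10):
        s=q[(q[:,2]>=z)&(q[:,2]<z+10)]
        if len(s)>2: print(z,len(s),s[:,0].min().round(),s[:,0].max().round(),s[:,1].min().round(),s[:,1].max().round())
save(c[120:384],'pics/w2.png')
E
```

```text
grip_width: 0.0385
grasp_force: 0.0
-70 -10 15572
-120 1785 18.0 25.0 -52.0 -23.0
-110 132 12.0 21.0 -24.0 -23.0
-100 162 5.0 19.0 -26.0 -24.0
-90 160 -2.0 14.0 -27.0 -24.0
-80 364 -8.0 7.0 -24.0 -19.0
-70 49 -8.0 2.0 -20.0 -19.0
-60 81 -8.0 11.0 -29.0 -19.0
-50 140 -9.0 11.0 -28.0 -19.0
-40 136 0.0 11.0 -28.0 -19.0
-30 42 -2.0 11.0 -27.0 -19.0
-10 10 2320
10 70 5837
-120 544 -13.0 25.0 24.0 38.0
-110 132 12.0 21.0 24.0 25.0
-100 155 5.0 20.0 24.0 25.0
-90 148 -2.0 14.0 24.0 26.0
-80 347 -8.0 7.0 19.0 25.0
-70 45 -8.0 2.0 19.0 20.0
-60 78 -8.0 11.0 19.0 29.0
-50 141 -9.0 11.0 19.0 27.0
-40 122 0.0 11.0 19.0 27.0
-30 36 5.0 11.0 20.0 27.0
```

View pics/w2.png

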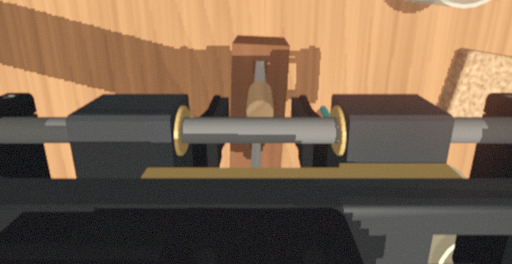

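Wrist view: the fingers straddle the handle at (260,100). Depth puts their tips at tool z = -26 mm, about 43 mm shorter than stated, so I need to go about 38 mm lower before gripping.

```bash
python3 -m jog '[[0.5,0,0,1,0],[0.5,0,0,0.9,0],[0,0,0,0,0],[0,0,0,0,0],[0,0,0,0,0],[0,0,0,0,0],[0,0,0,0,0],[0,0,0,0,0],[0,0,0,0,0],[0,0,0,0,0]]' 25
```

```text
time_s: 6.57
tool_pos: [0.5107, -0.1446, 0.1329]
tool_rot: [179.9, -0.0, 90.3]
force: [-1.3, 0.5, 5.6]
grip_width: 0.0172
grasp_force: 25.0
```

```bash
python3 -m jog '[[0,0,0,-0.5,0],[0,0,0,-0.5,0],[0,0,0,-1,0],[0,0,0,-1,0],[0,0,0,-1,0],[0,0,0,-1,0],[0,0,0,-1,0],[0,0,0,-1,0],[0,0,0,-1,0],[0,0,0,0,0]]'
python3 -m jog '[[0,1,0.2,0,0],[0,1,0.2,0,0],[0,1,0.2,0,0],[0,1,0.2,0,0],[0,1,0.2,0,0],[0,1,0.2,0,0],[0,1,0.2,0,0],[0,1,0.2,0,0],[0,1,0.2,0,0],[0,1,0.2,0,0],[0,1,0.2,0,0],[0,1,0.2,0,0]]'|head -2
python3 -m jog '[[0,1,0.2,0,0],[0,1,0.2,0,0],[0,1,0.2,0,0],[0,1,0.2,0,0],[0,1,0.2,0,0],[0,1,0.15,0,0],[0,1,0,0,0],[0,1,0,0,0],[0,0,0,0,0],[0,0,0,0,0]]'
cat > rod.py <<'E'
# pose of the held stirrer: steel rod below the fingers, seen from the scene camera
from h import *
c,P,K,W=cam('scene'); T=T_tool(); t=T[:3,3]
i=c.astype(int); z=P[...,2]
m=(np.hypot(P[...,0]-t[0],P[...,1]-t[1])<.035)&(z<t[2]+.01)&(z>t[2]-.13)
q=P[m]; A=np.c_[q[:,2]-t[2]-.045,np.ones(len(q))]
k=(q[:,2]<t[2]-.01)
s=np.linalg.lstsq(A[k],q[k,:2],rcond=None)[0]
d=W[:2,3]-s[1]; d/=np.linalg.norm(d)
zf=q[:,2].min(); foot=s[1]+s[0]*(zf-t[2]-.045)-d*.004
print(k.sum(),'tcp',t.round(4),'slope',s[0].round(3),'foot',foot.round(4),zf.round(4))
np.savez('s.npz',c=c,P=P); save(cv2.resize(c[60:300,100:420],(800,600),interpolation=cv2.INTER_CUBIC),'pics/rod.png')
E
python3 rod.py
```

```text
time_s: 7.4
tool_pos: [0.5118, -0.1451, 0.2964]
tool_rot: [179.6, 0.0, 90.2]
force: [0.9, -0.3, -1.1]
grip_width: 0.0173
grasp_force: 25.0
time_s: 8.4
tool_pos: [0.5566, 0.0967, 0.2916]
time_s: 9.23
tool_pos: [0.5787, 0.2582, 0.2913]
tool_rot: [-180.0, 0.0, 90.4]
force: [0.4, -0.5, -1.3]
grip_width: 0.0172
grasp_force: 25.0
136 tcp [0.5792 0.2563 0.2917] slope [ 0.007 -0.003] foot [0.578  0.2584] 0.1723
```

View pics/rod.png

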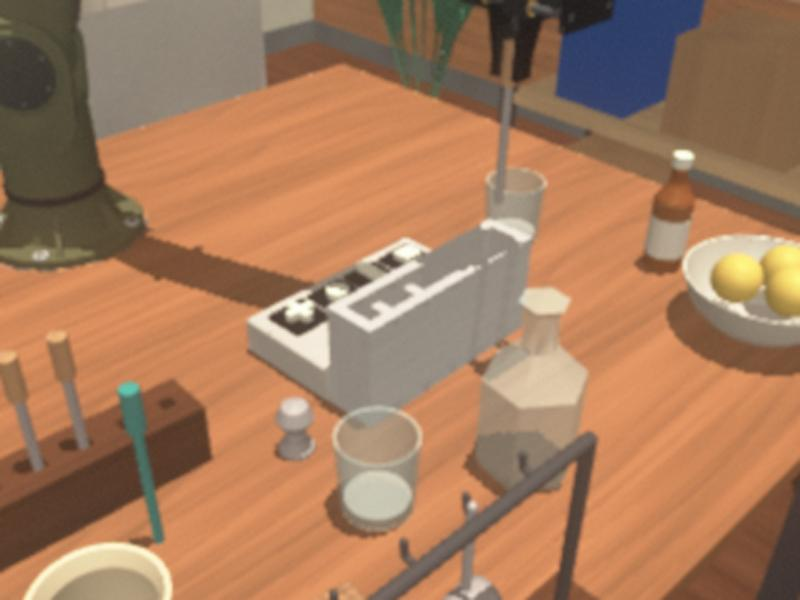

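The stirrer hangs plumb over well 4 (rod at (505,130)), so I'll lower it and release.

```bash
python3 -m jog '[[0,-0.1,0,1,0],[0,0,0,1,0],[0,0,0,1,0],[0,0,0,1,0],[0,0,0,1,0],[0,0,0,1,0],[0,0,0,1,0],[0,0,0,0.75,0],[0,0,0,0,0]]'
python3 -m jog '[[0.5,0,0,0,0],[0.5,0,0,0,0],[0.5,0,0,0,0],[0.5,0,0,0,0],[0.5,0,0,0,0],[0.5,0,0,-1,0],[0.5,0,0,-1,0],[0.5,0,0,-1,0],[0.5,0,0,-1,0],[0.5,0,0,-1,0],[0.5,0,0,0,0]]'
python3 st.py
```

```text
time_s: 10.03
tool_pos: [0.578, 0.2517, 0.1345]
tool_rot: [-179.8, 0.1, 90.1]
force: [-0.3, 0.3, -1.3]
grip_width: 0.0176
grasp_force: 25.1
time_s: 10.95
tool_pos: [0.5815, 0.2547, 0.2421]
tool_rot: [179.6, -0.2, 90.3]
force: [0.1, 1.0, 1.2]
grip_width: 0.0433
grasp_force: 0.0
92 [294.  72.] axis@.17 [0.1753 0.5392] slope [ 1.996 -1.565] z 0.345 0.368
107 [298. 141.] axis@.17 [0.5783 0.2534] slope [-0.008  0.02 ] z 0.147 0.196
186 [125. 202.] axis@.17 [ 0.5061 -0.2326] slope [-0.033 -0.003] z 0.133 0.195
198 [105. 211.] axis@.17 [ 0.5044 -0.2765] slope [-0.047  0.002] z 0.132 0.194
216 [ 84. 219.] axis@.17 [ 0.5025 -0.3206] slope [-0.052 -0.005] z 0.133 0.195
```

```bash
python3 -m jog '[[0.5,-1,-0.15,0,0],[0.5,-1,-0.15,0,0],[0.5,-1,-0.15,0,0],[0.5,-1,-0.15,0,0],[0.5,-1,-0.15,0,0],[0.5,-1,-0.15,0,0],[0.5,-1,-0.15,0,0],[0.5,-1,-0.15,0,0],[0.5,-1,-0.15,0,0],[0.5,-1,-0.15,0,0],[0.5,-1,-0.15,0,0],[0.5,-1,-0.15,0,0]]'|head -2
python3 -m jog '[[0.5,-1,-0.15,0,0],[0.5,-1,-0.15,0,0],[0.5,-1,-0.15,0,0],[0.5,-1,-0.15,0,0],[0.5,-1,-0.15,0,0],[0.5,-1,-0.15,0,0],[0.5,-1,-0.15,0,0],[0.5,-1,-0.15,0,0],[0.5,-1,-0.15,0,0],[0.5,-1,-0.15,0,0],[0.5,-1,-0.15,0,0],[0.5,-0.4,-0.1,0,0]]'|head -2
python3 -m jog '[[0.5,0,0,0,0],[0.5,0,0,0,0]]'|head -2
python3 st.py
```

```text
time_s: 12.0
tool_pos: [0.5436, 0.0117, 0.2369]
time_s: 13.0
tool_pos: [0.5085, -0.2186, 0.2371]
time_s: 13.17
tool_pos: [0.51, -0.2142, 0.2368]
62 [100. 121.] axis@.17 [ 0.3038 -0.1115] slope [ 0.978 -0.66 ] z 0.332 0.36
108 [298. 141.] axis@.17 [0.5789 0.2527] slope [-0.012  0.026] z 0.145 0.197
186 [125. 202.] axis@.17 [ 0.5061 -0.2325] slope [-0.043 -0.006] z 0.131 0.195
191 [105. 210.] axis@.17 [ 0.5047 -0.2767] slope [-0.063  0.017] z 0.142 0.195
215 [ 84. 219.] axis@.17 [ 0.5024 -0.3206] slope [-0.045 -0.005] z 0.132 0.195
```

```bash
python3 -m jog '[[0.5,-0.92,-0.15,0,0],[0.5,0,0,1,0],[0.5,0,0,1,0],[0.5,0,0,1,0],[0.5,0,0,1,0],[0.5,0,0,1,0],[0,0,0,0.2,0],[0,0,0,0,0],[0,0,0,0,0],[0,0,0,0,0],[0,0,0,0,0],[0,0,0,0,0]]' 25
python3 -m jog '[[0,0,0,0,0],[0,0,0,0,0],[0,0,0,-0.5,0],[0,0,0,-0.5,0],[0,0,0,-1,0],[0,0,0,-1,0],[0,0,0,-1,0],[0,0,0,-1,0],[0,0,0,-1,0],[0,0,0,-1,0],[0,0,0,-1,0]]' 25
```

```text
time_s: 14.22
tool_pos: [0.5081, -0.233, 0.1342]
tool_rot: [179.9, 0.0, 90.3]
force: [-0.2, 0.2, 3.2]
grip_width: 0.0175
grasp_force: 25.0
time_s: 15.13
tool_pos: [0.5071, -0.2329, 0.2948]
tool_rot: [179.9, -0.0, 90.2]
force: [0.1, -0.4, -1.5]
grip_width: 0.0174
grasp_force: 25.0
```

```bash
python3 -m jog '[[0,1,0.17,0,0],[0,1,0.17,0,0],[0,1,0.17,0,0],[0,1,0.17,0,0],[0,1,0.17,0,0],[0,1,0.17,0,0],[0,1,0.17,0,0],[0,1,0.17,0,0],[0,1,0.17,0,0],[0,1,0.17,0,0],[0,1,0.17,0,0],[0,1,0.17,0,0]]'|head -2
python3 -m jog '[[0,1,0.17,0,0],[0,1,0.17,0,0],[0,1,0.17,0,0],[0,1,0.17,0,0],[0,1,0.17,0,0],[0,1,0.17,0,0],[0,1,0.17,0,0],[0,1,0.17,0,0],[0,1,0.17,0,0],[0,0.85,0.1,0,0],[0,0,0,0,0],[0,0,0,0,0]]'
python3 rod.py
```

```text
time_s: 16.13
tool_pos: [0.5471, 0.0082, 0.2938]
time_s: 17.13
tool_pos: [0.5786, 0.2058, 0.2925]
tool_rot: [-180.0, 0.1, 90.4]
force: [0.2, -0.9, -0.4]
grip_width: 0.0174
grasp_force: 25.0
144 tcp [0.5789 0.2041 0.2928] slope [0.008 0.001] foot [0.5772 0.2061] 0.1733
```

Foot (.577,.206) is over well 3 (.580,.206). I'll lower it 158 mm, release, and go back for the third.

```bash
python3 -m jog '[[0,0,0.1,1,0],[0,0,0,1,0],[0,0,0,1,0],[0,0,0,1,0],[0,0,0,1,0],[0,0,0,1,0],[0,0,0,1,0],[0,0,0,0.8,0],[0,0,0,0,0]]'
python3 -m jog '[[0.5,0,0,0,0],[0.5,0,0,0,0],[0.5,0,0,0,0],[0.5,0,0,0,0],[0.5,0,0,0,0],[0.5,0,0,-1,0],[0.5,0,0,-1,0],[0.5,0,0,-1,0],[0.5,0,0,-1,0],[0.5,0,0,-1,0],[0.5,0,0,0,0]]'|head -2
python3 -m jog '[[0.5,-1,-0.15,0,0],[0.5,-1,-0.15,0,0],[0.5,-1,-0.15,0,0],[0.5,-1,-0.15,0,0],[0.5,-1,-0.15,0,0],[0.5,-1,-0.15,0,0],[0.5,-1,-0.15,0,0],[0.5,-1,-0.15,0,0],[0.5,-1,-0.15,0,0],[0.5,-1,-0.15,0,0],[0.5,-1,-0.15,0,0],[0.5,-1,-0.15,0,0]]'|head -2
python3 -m jog '[[0.5,-1,-0.15,0,0],[0.5,-1,-0.15,0,0],[0.5,-1,-0.15,0,0],[0.5,-1,-0.15,0,0],[0.5,-1,-0.15,0,0],[0.5,-1,-0.15,0,0],[0.5,-1,-0.15,0,0],[0.5,-1,-0.15,0,0],[0.5,-1,-0.15,0,0],[0.5,-1,-0.15,0,0],[0.5,0,0,0,0],[0.5,0,0,0,0]]'|head -2
python3 st.py
```

```text
time_s: 17.93
tool_pos: [0.5798, 0.2022, 0.1349]
tool_rot: [-179.8, 0.1, 90.1]
force: [-0.4, -0.6, -0.6]
grip_width: 0.0172
grasp_force: 25.0
time_s: 18.85
tool_pos: [0.5832, 0.2051, 0.2419]
time_s: 19.85
tool_pos: [0.5443, -0.0389, 0.2362]
time_s: 20.85
tool_pos: [0.5144, -0.2385, 0.2364]
107 [298. 141.] axis@.17 [0.5788 0.2525] slope [-0.005  0.029] z 0.147 0.196
113 [286. 147.] axis@.17 [0.5795 0.2038] slope [-0.035  0.047] z 0.145 0.196
192 [105. 210.] axis@.17 [ 0.5046 -0.2767] slope [-0.061  0.018] z 0.142 0.194
216 [ 84. 219.] axis@.17 [ 0.5024 -0.3206] slope [-0.048 -0.006] z 0.131 0.195
```

```bash
python3 -m jog '[[0.5,-1,-0.25,0,0],[0.5,-0.9,-0.15,0,0],[0.5,0,0,1,0],[0.5,0,0,1,0],[0.5,0,0,1,0],[0.5,0,0,1,0],[0.5,0,0,1,0],[0.5,0,0,0.2,0],[0,0,0,0,0],[0,0,0,0,0],[0,0,0,0,0],[0,0,0,0,0]]' 25|head -2
python3 -m jog '[[0,0,0,0,0],[0,0,0,0,0],[0,0,0,0,0],[0,0,0,-0.5,0],[0,0,0,-0.5,0],[0,0,0,-1,0],[0,0,0,-1,0],[0,0,0,-1,0],[0,0,0,-1,0],[0,0,0,-1,0],[0,0,0,-1,0],[0,0,0,-1,0]]' 25
```

```text
time_s: 21.9
tool_pos: [0.5098, -0.2741, 0.1343]
time_s: 22.9
tool_pos: [0.5089, -0.2738, 0.2948]
tool_rot: [179.9, -0.0, 90.2]
force: [0.4, -0.1, -0.8]
grip_width: 0.0171
grasp_force: 24.8
```

```bash
python3 -m jog '[[0,1,0.17,0,0],[0,1,0.17,0,0],[0,1,0.17,0,0],[0,1,0.17,0,0],[0,1,0.17,0,0],[0,1,0.17,0,0],[0,1,0.17,0,0],[0,1,0.17,0,0],[0,1,0.17,0,0],[0,1,0.17,0,0],[0,1,0.17,0,0],[0,1,0.17,0,0]]'|head -2
python3 -m jog '[[0,1,0.17,0,0],[0,1,0.17,0,0],[0,1,0.17,0,0],[0,1,0.17,0,0],[0,1,0.17,0,0],[0,1,0.17,0,0],[0,1,0.17,0,0],[0,1,0.17,0,0],[0,1,0.17,0,0],[0,0.5,0.17,0,0],[0,0,0,0,0],[0,0,0,0,0]]'
python3 rod.py
```

```text
time_s: 23.9
tool_pos: [0.5489, -0.0327, 0.2939]
time_s: 24.9
tool_pos: [0.5819, 0.1562, 0.2929]
tool_rot: [-180.0, 0.1, 90.3]
force: [0.2, -1.2, -1.8]
grip_width: 0.0171
grasp_force: 24.8
151 tcp [0.582  0.155  0.2931] slope [ 0.025 -0.001] foot [0.5789 0.1535] 0.1717
```

```bash
python3 -m jog '[[0,0,0.1,1,0],[0,0,0,1,0],[0,0,0,1,0],[0,0,0,1,0],[0,0,0,1,0],[0,0,0,1,0],[0,0,0,1,0],[0,0,0,0.75,0],[0,0,0,0,0]]'
python3 -m jog '[[0.5,0,0,0,0],[0.5,0,0,0,0],[0.5,0,0,0,0],[0.5,0,0,0,0],[0.5,0,0,0,0],[0.5,0,0,-1,0],[0.5,0,0,-1,0],[0.5,0,0,-1,0],[0.5,0,0,-1,0],[0.5,0,0,-1,0],[0.5,0,0,0,0]]'|head -2
python3 -m jog '[[0.5,-1,-0.16,0,0],[0.5,-1,-0.16,0,0],[0.5,-1,-0.16,0,0],[0.5,-1,-0.16,0,0],[0.5,-1,-0.16,0,0],[0.5,-1,-0.16,0,0],[0.5,-1,-0.16,0,0],[0.5,-1,-0.16,0,0],[0.5,-1,-0.16,0,0],[0.5,-1,-0.16,0,0],[0.5,-1,-0.16,0,0],[0.5,-1,-0.16,0,0]]'|head -2
python3 -m jog '[[0.5,-1,-0.16,0,0],[0.5,-1,-0.16,0,0],[0.5,-1,-0.16,0,0],[0.5,-1,-0.16,0,0],[0.5,-1,-0.16,0,0],[0.5,-1,-0.16,0,0],[0.5,-1,-0.16,0,0],[0.5,-1,-0.16,0,0],[0.5,-1,-0.16,0,0],[0.5,-1,-0.16,0,0],[0.5,0,0,0,0],[0.5,0,0,0,0]]'|head -2
python3 st.py
```

```text
time_s: 25.7
tool_pos: [0.5822, 0.154, 0.1356]
tool_rot: [-179.8, 0.1, 90.1]
force: [0.1, -0.3, -1.0]
grip_width: 0.0169
grasp_force: 25.0
time_s: 26.62
tool_pos: [0.5862, 0.157, 0.2429]
time_s: 27.62
tool_pos: [0.5452, -0.0854, 0.237]
time_s: 28.62
tool_pos: [0.5137, -0.2854, 0.2372]
77 [ 87. 134.] axis@.17 [ 0.1061 -0.1551] slope [ 2.254 -0.643] z 0.33 0.375
106 [298. 141.] axis@.17 [0.5788 0.2527] slope [-0.021  0.043] z 0.146 0.195
112 [286. 147.] axis@.17 [0.5795 0.2032] slope [-0.021  0.04 ] z 0.145 0.196
117 [274. 153.] axis@.17 [0.582  0.1521] slope [-0.058  0.062] z 0.145 0.195
213 [ 84. 219.] axis@.17 [ 0.5025 -0.3206] slope [-0.052 -0.001] z 0.131 0.195
```

```bash
python3 -m jog '[[0.5,-1,-0.35,0,0],[0.5,-0.8,-0.2,0,0],[0.5,0,0,1,0],[0.5,0,0,1,0],[0.5,0,0,1,0],[0.5,0,0,1,0],[0.5,0,0,1,0],[0.5,0,0,0.2,0],[0,0,0,0,0],[0,0,0,0,0],[0,0,0,0,0],[0,0,0,0,0]]' 25|head -2
python3 -m jog '[[0,0,0,0,0],[0,0,0,0,0],[0,0,0,0,0],[0,0,0,-0.5,0],[0,0,0,-0.5,0],[0,0,0,-1,0],[0,0,0,-1,0],[0,0,0,-1,0],[0,0,0,-1,0],[0,0,0,-1,0],[0,0,0,-1,0],[0,0,0,-1,0]]' 25
```

```text
time_s: 29.67
tool_pos: [0.5054, -0.3201, 0.1353]
time_s: 30.67
tool_pos: [0.5044, -0.3198, 0.2958]
tool_rot: [179.9, 0.0, 90.2]
force: [0.5, 0.7, -0.2]
grip_width: 0.0175
grasp_force: 24.9
```

```bash
python3 -m jog '[[0,1,0.19,0,0],[0,1,0.19,0,0],[0,1,0.19,0,0],[0,1,0.19,0,0],[0,1,0.19,0,0],[0,1,0.19,0,0],[0,1,0.19,0,0],[0,1,0.19,0,0],[0,1,0.19,0,0],[0,1,0.19,0,0],[0,1,0.19,0,0],[0,1,0.19,0,0]]'|head -2
python3 -m jog '[[0,1,0.19,0,0],[0,1,0.19,0,0],[0,1,0.19,0,0],[0,1,0.19,0,0],[0,1,0.19,0,0],[0,1,0.19,0,0],[0,1,0.19,0,0],[0,1,0.19,0,0],[0,1,0.19,0,0],[0,0.3,0,0,0],[0,0,0,0,0],[0,0,0,0,0]]'
python3 rod.py
```

```text
time_s: 31.67
tool_pos: [0.5491, -0.0788, 0.2949]
time_s: 32.67
tool_pos: [0.5824, 0.1054, 0.2943]
tool_rot: [180.0, 0.1, 90.2]
force: [-0.4, -0.8, -0.1]
grip_width: 0.0172
grasp_force: 24.9
159 tcp [0.5824 0.1046 0.2944] slope [0.017 0.006] foot [0.5807 0.1044] 0.174
```

```bash
python3 -m jog '[[0,0.05,0.1,1,0],[0,0,0,1,0],[0,0,0,1,0],[0,0,0,1,0],[0,0,0,1,0],[0,0,0,1,0],[0,0,0,1,0],[0,0,0,0.8,0],[0,0,0,0,0]]'
python3 -m jog '[[0.5,0,0,0,0],[0.5,0,0,0,0],[0.5,0,0,0,0],[0.5,0,0,0,0],[0.5,0,0,0,0],[0.5,0,0,-1,0],[0.5,0,0,-1,0],[0.5,0,0,-1,0],[0.5,0,0,-1,0],[0.5,0,0,-1,0],[0,0,0,0,0],[0,0,0,0,0]]'|head -2
python3 st.py
python3 - <<'E'
from h import *
D=np.load('top0.npz');c,P=D['c'],D['P']
m=(c.min(-1)>130)&(P[...,0]>.43)&(P[...,0]<.49)&(P[...,1]>.02)&(P[...,1]<.28)&(P[...,2]>.03)
# white caps inside the black plates
n,l,st,ce=cv2.connectedComponentsWithStats(m.astype(np.uint8))
for i in range(1,n): print(st[i],ce[i].round(1),P[l==i].mean(0).round(4))
c,P,K,W=cam('top'); s=np.load('s.npz')['c']
a=cv2.resize(c[170:270,170:300],(400,308),interpolation=cv2.INTER_CUBIC); b=cv2.resize(s[80:230,190:340],(400,400),interpolation=cv2.INTER_CUBIC)
save(np.hstack([np.vstack([a,np.zeros((92,400,3),np.uint8)]),b]),'pics/k.png')
E
```

```text
time_s: 33.47
tool_pos: [0.5829, 0.1051, 0.1359]
tool_rot: [-179.8, 0.1, 90.1]
force: [-0.7, 0.4, -1.2]
grip_width: 0.0174
grasp_force: 25.0
time_s: 34.47
tool_pos: [0.5852, 0.1076, 0.2393]
101 [253.  89.] axis@.17 [0.2238 0.3444] slope [ 1.817 -1.338] z 0.34 0.365
69 [272. 120.] axis@.17 [0.5962 0.1262] slope [ 0.091 -0.102] z 0.264 0.337
106 [298. 141.] axis@.17 [0.5788 0.2526] slope [-0.014  0.042] z 0.146 0.198
111 [286. 147.] axis@.17 [0.5794 0.2032] slope [-0.026  0.057] z 0.146 0.196
120 [274. 153.] axis@.17 [0.5824 0.1521] slope [-0.055  0.043] z 0.145 0.196
126 [261. 160.] axis@.17 [0.5825 0.1055] slope [-0.053  0.061] z 0.144 0.196
[191 227  68  19 181] [210.6 230.2] [0.4782 0.2165 0.0449]
[269 227   4  19  58] [271.  235.8] [0.4613 0.0253 0.0452]
[220 231   4  15  55] [221.5 237.9] [0.4553 0.1803 0.0589]
[256 232   9  10  46] [259.9 236.9] [0.459  0.0603 0.0595]
[199 235   8   8  60] [202.5 238.6] [0.4529 0.2398 0.0586]
[237 234   8   8  49] [240.7 237.4] [0.457  0.1204 0.0591]
```

View pics/k.png

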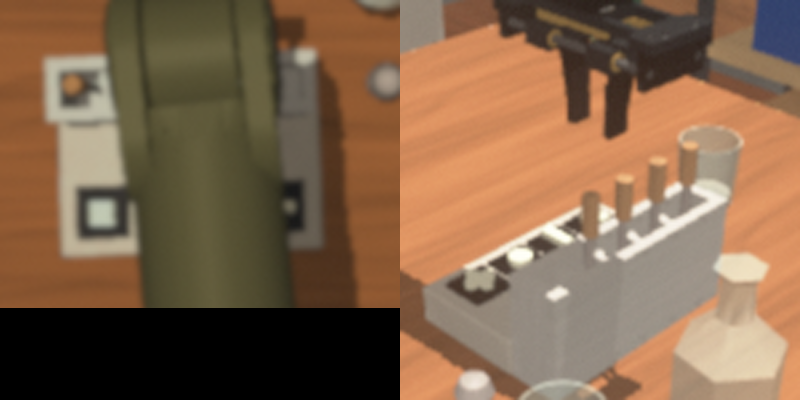

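The crop shows all four stirrers upright in wells 1–4. The keys run from right to left: cross (480,283 in the right half), round (520,257), bar (555,237), square (595,213). Before pressing I'll back away from the tower and turn the gripper so its long side lies along y, clear of the tower.

```bash
python3 -m jog '[[0,0.3,-1,0,0],[0,0.3,-1,0,0],[0,0,-1,0,0],[0,0,-1,0,0],[0,0,-1,0,0],[0,0,-1,0,0],[0,0,-0.3,0,0]]' 25|head -2
python3 -m jog '[[0,0,0,0,-0.154],[0,0,0,0,-0.154],[0,0,0,0,-0.154],[0,0,0,0,-0.154],[0,0,0,0,-0.154],[0,0,0,0,-0.154],[0,0,0,0,-0.154],[0,0,0,0,-0.154],[0,0,0,0,-0.154],[0,0,0,0,-0.154],[0,0,0,0,-0.154],[0,0,0,0,-0.154]]'|head -3
python3 -m jog '[[0,0,0,0,-0.152],[0,0,0,0,0],[0,0,0,0,0]]'|head -3
python3 - <<'E'
from h import *
T=T_tool();c,P,K,W=cam('wrist'); iT=np.linalg.inv(T)
Q=(P@iT[:3,:3].T+iT[:3,3])*1000
m=(c.max(-1)<75)&(abs(Q[...,1])<16)&(Q[...,0]<16)&(Q[...,0]>-16)&(Q[...,2]<0)&(Q[...,2]>-62)
q=Q[m]; print('tip z',np.percentile(q[:,2],[50,95,99,100]).round(1)); t=q[q[:,2]>-40]; print(t.min(0).round(),t.max(0).round())
m=(c.min(-1)>120)&(P[...,2]>.05)&(P[...,2]<.07)&(P[...,0]<.5)
n,l,st,ce=cv2.connectedComponentsWithStats(m.astype(np.uint8))
for i in range(1,n):
    if st[i,4]>40: print(st[i],P[l==i].mean(0).round(4),P[l==i].min(0).round(3),P[l==i].max(0).round(3))
E
```

```text
time_s: 35.15
tool_pos: [0.4554, 0.1192, 0.2368]
time_s: 36.15
tool_pos: [0.4585, 0.1188, 0.2371]
tool_rot: [-179.9, -0.0, 173.7]
time_s: 36.4
tool_pos: [0.4584, 0.1189, 0.2374]
tool_rot: [-180.0, -0.0, -179.9]
tip z [-41.  -28.7 -27.  -25.8]
[  9.  -9. -40.] [ 12.   8. -26.]
[474 142  27  45 466] [0.4458 0.4128 0.0599] [0.419 0.407 0.05 ] [0.477 0.428 0.07 ]
[302 150  12  37 385] [0.4523 0.181  0.0589] [0.43  0.174 0.05 ] [0.48  0.191 0.062]
[342 156  22  22 426] [0.4504 0.2404 0.0586] [0.437 0.227 0.05 ] [0.467 0.259 0.062]
[204 159  27  26 349] [0.4576 0.0618 0.0591] [0.441 0.044 0.05 ] [0.477 0.079 0.062]
[252 159  22  22 342] [0.4549 0.1217 0.0589] [0.442 0.108 0.05 ] [0.471 0.136 0.061]
```

```bash
python3 -m jog '[[0,0.1,0.1,1,0],[0,0,0,1,0],[0,0,0,1,0],[0,0,0,1,0],[0,0,0,1,0],[0,0,0,1,0],[0,0,0,1,0],[0,0,0,1,0],[0,0,0,1,0],[0,0,0,0.75,0],[0,0,0,0,0],[0,0,0,0,0]]'
python3 -m jog '[[0,0,0,0.2,0],[0,0,0,0,0],[0,0,0,0,0]]'
python3 - <<'E'
from h import *
T=T_tool();c,P,K,W=cam('scene'); 
save(cv2.resize(c[80:230,170:370],(800,600),interpolation=cv2.INTER_CUBIC),'pics/p.png')
E
```

```text
time_s: 37.45
tool_pos: [0.4559, 0.1205, 0.0425]
tool_rot: [-179.9, -0.1, -179.9]
force: [-0.1, 0.4, 0.5]
grip_width: 0.0002
grasp_force: 0.0
time_s: 37.7
tool_pos: [0.457, 0.1213, 0.0397]
tool_rot: [179.9, 0.1, -179.8]
force: [0.7, -0.6, 0.3]
grip_width: 0.0004
grasp_force: 0.0
```

View pics/p.png

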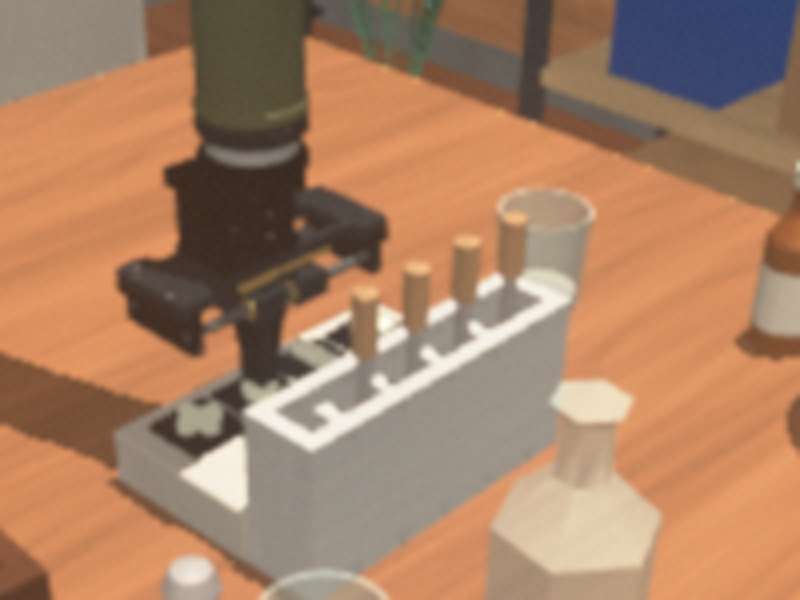

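The shut fingers are just above the round key at (260,385), between the cross at (200,415) and the bar at (310,350). I'll press it in small steps.

```bash
for i in 1; do python3 -m jog '[[0,0,0,0.3,0],[0,0,0,0,0],[0,0,0,0,0]]' | sed -n 2,4p; python3 -m jog '[[0,0,0,0.15,0],[0,0,0,0,0],[0,0,0,0,0]]'| sed -n 2,4p; done
```

```text
tool_pos: [0.4573, 0.1215, 0.0334]
tool_rot: [179.9, 0.1, -179.7]
force: [1.4, 0.5, 3.1]
tool_pos: [0.4573, 0.1215, 0.0308]
tool_rot: [179.9, 0.1, -179.7]
force: [-0.1, 0.3, 8.7]
```

Round key fully down (8.7 N at the stop). Next I'll lift and press square twice, then check.

```bash
python3 -m jog '[[0,0,0,-1,0],[0,0,0,-1,0],[0,0.1,1,0,0],[0,0.1,1,0,0],[0,0.05,1,0,0],[0,0,1,0,0],[0,0,1,0,0],[0,0,0.93,0,0],[0,0,0,0,0],[0,0,0,0,0]]'|head -4
python3 -m jog '[[0,0,0,1,0],[0,0,0,0,0],[0,0,0,0.6,0],[0,0,0,0.2,0],[0,0,0,0.15,0],[0,0,0,0,0],[0,0,0,0,0],[0,0,0,0,0]]'|head -4
```

```text
time_s: 39.08
tool_pos: [0.4505, 0.2403, 0.0695]
tool_rot: [-179.9, -0.0, -179.6]
force: [0.3, -0.6, -0.1]
time_s: 39.75
tool_pos: [0.4511, 0.2387, 0.0313]
tool_rot: [-180.0, -0.0, -179.8]
force: [-0.6, -2.4, 3.3]
```

```bash
python3 -m jog '[[0,0,0,0.1,0],[0,0,0,0,0],[0,0,0,0,0]]'|sed -n 2,4p
python3 -m jog '[[0,0,0,-1,0],[0,0,0,0,0],[0,0,0,0,0],[0,0,0,0,0]]'|sed -n 2,4p
python3 -m jog '[[0,0,0,0.5,0],[0,0,0,0.3,0],[0,0,0,0.2,0],[0,0,0,0,0],[0,0,0,0,0],[0,0,0,0,0]]'|sed -n 2,4p
```

```text
tool_pos: [0.4512, 0.2388, 0.0306]
tool_rot: [-180.0, -0.0, -179.8]
force: [-5.3, -4.8, 15.7]
tool_pos: [0.4505, 0.2398, 0.0486]
tool_rot: [180.0, -0.0, -179.7]
force: [-0.9, 0.4, -0.1]
tool_pos: [0.4507, 0.2399, 0.0305]
tool_rot: [180.0, -0.1, -179.7]
force: [-5.8, -2.8, 22.5]
```

Square key pressed twice to the stop, fully released in between. Now the bar.

```bash
python3 -m jog '[[0,0,0,-1,0],[0,0,0,-1,0],[0,-0.15,-1,0,0],[0,0,-1,0,0],[0,0,-0.97,0,0],[0,0,0,0,0],[0,0,0,0,0],[0,0,0,0,0]]'|sed -n 2,4p
python3 -m jog '[[0,0,0,1,0],[0,0,0,0,0],[0,0,0,0.6,0],[0,0,0,0.2,0],[0,0,0,0.1,0],[0,0,0,0,0],[0,0,0,0,0],[0,0,0,0,0]]'|sed -n 2,4p
python3 -m jog '[[0,0,0,0.1,0],[0,0,0,0,0],[0,0,0,0,0]]'|sed -n 2,4p
```

```text
tool_pos: [0.4533, 0.1798, 0.068]
tool_rot: [-180.0, -0.1, -179.8]
force: [0.5, 0.0, 0.0]
tool_pos: [0.4538, 0.1807, 0.0314]
tool_rot: [180.0, -0.0, -179.7]
force: [-2.2, 1.0, 4.3]
tool_pos: [0.4539, 0.1808, 0.0306]
tool_rot: [179.9, -0.1, -179.7]
force: [-5.8, -1.0, 15.3]
```

Bar key fully down. I'll lift clear and check before handing in.

```bash
python3 -m jog '[[0,0,0,-1,0],[0,0,0,-1,0],[0,0,0,-1,0],[0,0,0,-1,0],[0,0,0,-1,0],[0,0,0,-1,0],[0,0,0,-1,0],[0,0,0,-1,0],[0,0,0,-1,0],[0,0,0,-1,0],[0,0,0,0,0],[0,0,0,0,0]]'|head -4
python3 st.py
python3 - <<'E'
from h import *
c,P,K,W=cam('wrist')
m=(c.min(-1)>120)&(P[...,2]>.048)&(P[...,2]<.07)&(P[...,0]<.5)&(P[...,1]<.3)
n,l,st,ce=cv2.connectedComponentsWithStats(m.astype(np.uint8))
for i in range(1,n):
    if st[i,4]>40: print(np.median(P[l==i],0).round(4))
c=np.load('s.npz')['c']; save(cv2.resize(c,(800,600)),'pics/end.png')
E
```

```text
time_s: 43.42
tool_pos: [0.4548, 0.1802, 0.2296]
tool_rot: [179.9, 0.1, -179.8]
force: [-0.0, 0.1, 0.4]
83 [255.  73.] axis@.17 [0.2351 0.4845] slope [ 1.315 -1.641] z 0.331 0.356
106 [298. 141.] axis@.17 [0.5787 0.2528] slope [-0.008  0.034] z 0.146 0.196
110 [286. 147.] axis@.17 [0.5794 0.2032] slope [-0.036  0.067] z 0.144 0.196
119 [274. 153.] axis@.17 [0.5822 0.1522] slope [-0.044  0.044] z 0.146 0.196
126 [261. 160.] axis@.17 [0.5824 0.1055] slope [-0.012  0.057] z 0.145 0.195
[0.4248 0.2613 0.049 ]
[0.4525 0.1822 0.0591]
[0.4509 0.2418 0.059 ]
[0.458  0.0618 0.0591]
[0.4552 0.1219 0.0591]
```

View pics/end.png

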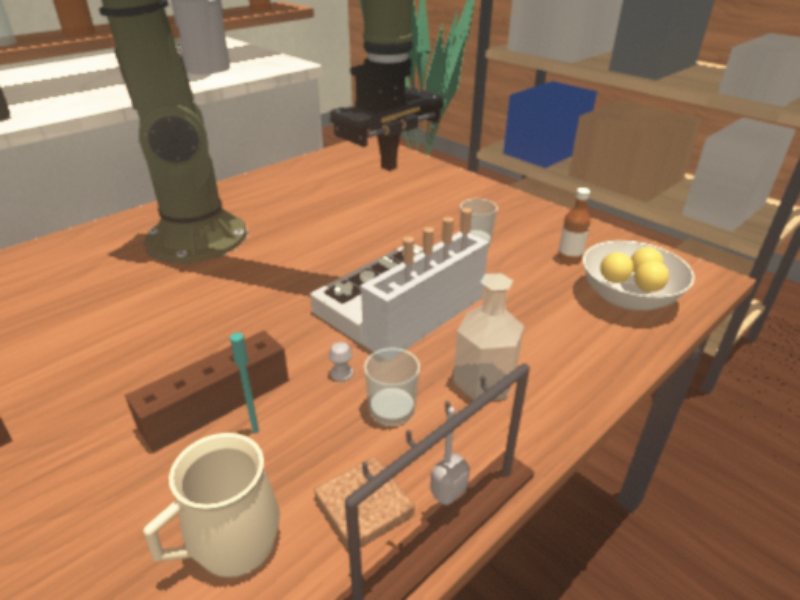

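The stand is empty, the four stirrers are upright at (408,250) to (466,220), all keys are up at z = 0.059, nothing else has moved, and the arm is clear.

```bash
python3 -c "
from cell import env
print(env.sign_off())"
```

```text
the job is handed in; nothing more can be done
None
```

I put all four stirrers in steriliser wells, pressed round, square, square, bar to the stop without touching the cross key, and handed the job in at about 43 s; the hand-in returned no verdict.

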